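# Wedge the rocking hotplate

### The job

The electric hotplate rocks because the foot under one corner, the corner beside the loose wooden wedge, is missing. Without picking anything up, push the wedge thin end first under that corner until it is snug, then press down firmly (about 10 N) on that corner of the hotplate with the fingertips and hold a moment to prove that it no longer rocks (if it still gives, push the wedge further and test again). Do not shove the hotplate along, leave the hotplate standing level and the wedge in place, and leave the mug, bowl and jar alone.

Things in the scene. Friction and masses are not known exactly. Their poses are not given: they have to be found in the camera images.
- hotplate: Loose steel electric hotplate, about 2.4 kg. Housing 260 x 260 mm, flat underside 14 mm and flat top 64 mm above the table; a dark round plate, 180 mm across, stands 8 mm above the middle of the top. Origin: its middle at table level; x, y parallel to its sides, z up; dial on the -x side. Feet (14 mm tall) at (-100,-100), (-100,+100), (+100,+100) mm, none at (+100,-100).
- short_corner (a point): The place to press: flat top near the footless corner, (+90,-90,64) mm in the hotplate's frame. The hotplate rests level on three feet, but a push of a few newtons down here (up to about 7 N if the fingertips drag on the top) tips it until its underside's corner meets the table (0.08 rad, about 10 mm down here). Wedged, it gives under 1 mm.
- entry (a point): Lower edge of the hotplate's -y side near the footless corner, (+90,-130,14) mm in its frame, 14 mm above the table: the wedge goes in under here, along the hotplate's +y. More than about 8 N sideways may slide the hotplate.
- wedge: Loose wooden wedge, 120 x 40 mm, 60 g, lying off the hotplate's -y side with its thin end towards it. Flat underside; the top slopes from 24 mm high at the thick end to 3 mm at the thin end (14 mm thick 63 mm behind the thin end). Origin: middle of the underside; x to the thin end, z up. Slides with under 1 N; the push rises steeply when snug under the hotplate.
- wedge_nose (a point): Middle of the lower edge of the wedge's thin end, 60 mm ahead of the wedge's origin.
- wedge_back (a point): Middle of the wedge's thick end face (40 mm wide, 24 mm high), 60 mm behind the wedge's origin and 12 mm above its underside: the face to push.
- mug: White mug, 76 mm across, 85 mm tall, handle at its +y; origin at the middle of its underside. Bystander off the hotplate's -y side, towards the dial side.
- bowl: White plastic bowl, 130 mm across, 55 mm tall; origin at the middle of its underside. Bystander off the hotplate's +y side.
- jar: Small salt jar with a white cap, 50 mm across, 90 mm tall; origin at the middle of its underside. Bystander close to the hotplate's +x side.
Things that resemble listed ones, but are neither listed nor needed, are in the scene too. What is meant by the wedge is not pink, and is the larger of those in its own colour.

How it is judged:
On the way, in this order (a step that is already met when the one before it is completed fails the run):
1. the wedge lies under the footless corner, its thin end at least 45 mm in from the hotplate's side (y of wedge_nose in the frame of hotplate above -0.085 m and x of wedge_nose in the frame of hotplate between 0.035 and 0.14 m and angle between wedge's own z axis and vertical below 0.1 rad), for 0.2 s.
2. the fingers press on the footless corner with more than 4 N and the hotplate stays level within 0.008 rad (all of step 1 and contact force between the fingers and hotplate above 4 N and horizontal distance between the grasp point and short_corner below 0.05 m and angle between hotplate's own z axis and vertical below 0.008 rad), for 0.3 s.
At the end, for the whole second after the job is handed in: The wedge lies flat on the table with its thin end at least 45 mm in under the hotplate's -y side and 35 to 140 mm to +x of the hotplate's middle; the hotplate is level within 0.012 rad, at rest and within 30 mm of where it stood (all of step 1 and angle between hotplate's own z axis and vertical below 0.012 rad and linear speed of each of hotplate, wedge below 0.01 m/s and height (world z) of wedge below 0.006 m and distance of hotplate from where it was at the start of the episode below 0.03 m); the robot touches nothing.
It fails at once if the wedge is lifted or carried (height (world z) of wedge above 0.015 m).
It fails at once if the hotplate is lifted (height (world z) of hotplate above 0.015 m).
It fails at once if the hotplate is shoved more than 30 mm (distance of hotplate from where it was at the start of the episode above 0.03 m).
It fails at once if a bystander is moved more than 20 mm (distance of any of mug, bowl, jar from where it was at the start of the episode above 0.02 m).
It also fails if it takes over 54 s, if anything falls off the work surface, if the arm or the gripper's body presses on something with over 40 N, if the wrist force passes 120 N, or if a joint passes its speed limit or range.

### The arm

A 6-joint arm with a two-finger parallel gripper is mounted at the origin on the work surface. World frame = base frame: x ahead of the robot, y to its left, z up, the work surface at z = 0. Lengths are in m, angles in rad, forces in N, time in s.
With the tool pointing down it reaches from about 0.35 to 0.925 m from the base axis. Payload 6.4 kg.
Tool frame: the origin (TCP) lies on the centre line of the jaws, within the pads' length; the fingertips stand 14 mm ahead of it and the grasp point (between the pads) lies 5 mm behind it; z points along the fingers, y is the line along which they close (so a half turn about z gives the same grasp; the last joint's range is limited). The gripper opens to 85 mm and grips with 20 to 120 N. Pads are 22 mm wide; open, the fingers measure 114 mm over their backs; the gripper's body (76 mm by 85 mm) begins 54 mm behind the grasp point. The pads swing forward as they close: fully open they stand 13 mm farther back than shut.
Start: joints at [1.144, 0.245, 1.558, -0, 1.339, -0.174], TCP at [0.163, 0.629, 0.223] pointing down, gripper open.
Joint ranges: [-3.13, 3.13], [-1.02, 2.26], [0.13, 2.54], [-0.95, 4.09], [0.21, 2.88], [-2.74, 2.74]. Speed limits (rad/s): [2.57, 2.57, 3.14, 3.14, 3.14, 3.14].

### API

Orientations are given as a unit quaternion [w, x, y, z].
In Python, from plant import bot, viewer gives the robot as it stands. The module is installed in compiled form; this text tells all that it offers.
- The arm moves only by the tool drive_tool, never from a script. Its argument "increments" is a list of rows, each a list of 3 entries, a list of its own where there are three numbers: the finger opening in m, from 0 to 0.0854, then the shift along the world's x, y, z in m, then the turn, a rotation vector about the world's x, y, z in rad. A call has 1 to 5 rows; each row is the pose to reach, as a shift and turn from the pose commanded when the call began; what a row does not reach only later rows make up. A row lasts 1/12 s, in which the tool goes at most 41.7 mm and 7.16 degrees, less where a joint would pass 70% of its speed; a pose out of reach is approached as far as the arm can. A call with a gripper value outside its range is refused whole. The fingers move at their own pace and stop on an object; the grip force is fixed at half the most. Time passes only in rows, so rows that repeat a pose let the fingers close. It gives the time, the measured TCP pose, the force, the opening and the grip force at its end, in the units of the state.
- bot.observe(): the state, without advancing time (a new reading comes with each control period).
- viewer.read_camera(name): name is "side" or "top"; returns (picture, depth): 480x640x3 uint8, blue, green, red; 480x640 float32, m along the optical axis (not along the pixel's ray), 0 where there is no reading.
- viewer.get_calibration(name): a dict with "camera_matrix" (3x3 intrinsics, pixels), "rvec" (rotation vector, rad) and "tvec" (3), from world to camera coordinates, as OpenCV has them. Camera axes: x right, y down, z forward; pixel columns grow to the right and rows downward; lengths in m; the calibration is good to about 2 mm. A picture is of the moment at which its call begins. get_calibration takes no time and is no camera call.
- bot.hand_in(): hands the job in; it is judged then, once.
Trained networks look in the newest picture that a camera, given by its name, has taken for a name from the list of things; names that differ only in an ending like _2 or _b are one class to them, and where a whole thing is asked for, a point or a joint stands for the part that bears it (a point fixed in the world has none). Each returns a list of dicts, best first, with "p" (0 to 1); they miss things now and then, are a little off and sometimes report something else, mostly with a low value. They report only what shows in the picture. A call takes as long as a camera call. They do not tell look-alikes from the thing itself.
- viewer.look_for(camera, name): "bbox" ([left, top, width, height] in pixels, round what is visible of it).
- viewer.cut_out(camera, name): "pixels" (480x640 bool, what is visible of it) and "bbox" ([left, top, width, height] in pixels, round what is visible of it).
The state is a dict: "t": time; "q": joint angles; "joint_vel": joint speeds; "effort": joint torques, N m; "position": TCP position; "tool_rot": TCP orientation; "force": force on the tool from outside, world axes, zero at the start; "wrist_torque": the same for the moment, N m; "finger_gap": finger opening in m; "gripper_force": force on a finger pad.
Only numpy, scipy, OpenCV 4.12 (cv2) and the standard library are available. Lean on these libraries where they do the work, as an engineer would, in place of code of your own. Each camera call takes 0.05 s, during which the arm holds its last target. There are 200 camera calls.

## Working session

There is one attempt and no reset: what is moved stays moved. The work goes in short steps, Python scripts to look and compute and a tool call to move; the robot and the scene stay as the last step left them, time stands still between calls to the robot, and variables do not carry over. Pictures are saved under pics/ and viewed, at most 10 in all, crops included, and the job is handed in when it is done.

Besides the shell and the picture viewer there is one more tool, called by a JSON object that holds its "api" and its "payload", one argument or row to a line. drive_tool: Moves the arm, as the interface text tells. Its arguments: {"type":"object","properties":{"increments":{"type":"array"}},"required":["increments"]}

```bash
mkdir -p pics
cat > h.py <<'E'
import numpy as np, cv2
from plant import bot, viewer
def cal(n):
    c=viewer.get_calibration(n); return np.array(c["camera_matrix"]),cv2.Rodrigues(np.array(c["rvec"],float))[0],np.array(c["tvec"],float).ravel()
def cloud(n,depth):
    K,R,t=cal(n); v,u=np.mgrid[:480,:640]
    p=np.stack([(u-K[0,2])/K[0,0]*depth,(v-K[1,2])/K[1,1]*depth,depth],-1)
    return (p-t)@R   # 480x640x3 world
E
python3 - <<'E'
from h import *
s=bot.observe(); print({k:np.round(s[k],3) for k in("t","position","tool_rot","force","finger_gap")})
for n in("side","top"):
    im,d=viewer.read_camera(n); cv2.imwrite(f"pics/{n}1.png",im); np.save(n+"_d.npy",d);np.save(n+"_im.npy",im)
    P=cloud(n,d)
    for o in("hotplate","wedge","mug","jar","bowl"):
        for r in viewer.cut_out(n,o):
            m=r["pixels"]&(d>0)
            if m.sum()<10: continue
            q=P[m]; print(n,o,round(r["p"],2),r["bbox"],np.median(q,0).round(3),np.percentile(q,2,axis=0).round(3),np.percentile(q,98,axis=0).round(3),im[m].mean(0).round())
E
```

```text
{'t': np.float64(0.0), 'position': array([0.162, 0.629, 0.222]), 'tool_rot': array([-0.   ,  0.126,  0.992, -0.001]), 'force': array([-0.526, -1.049,  0.291]), 'finger_gap': np.float64(0.085)}
side hotplate 0.96 [219.9, 187.2, 131.9, 86.2] [0.482 0.047 0.065] [ 0.346 -0.044  0.023] [0.607 0.222 0.075] [91. 90. 90.]
side wedge 0.92 [197.5, 380.7, 80.3, 46.6] [ 0.4   -0.319  0.013] [ 0.34  -0.354  0.001] [ 0.45  -0.276  0.025] [109.  91. 158.]
side wedge 0.86 [365.3, 317.2, 29.6, 44.1] [ 0.633 -0.207  0.01 ] [ 0.612 -0.248  0.003] [ 0.652 -0.166  0.018] [ 97. 133. 168.]
side wedge 0.72 [290.1, 295.3, 25.3, 52.3] [ 0.503 -0.167  0.015] [ 0.48  -0.211  0.003] [ 0.525 -0.096  0.025] [ 86. 118. 150.]
side mug 0.91 [220.7, 256.0, 45.4, 60.8] [ 0.391 -0.124  0.057] [ 0.356 -0.153  0.005] [ 0.431 -0.061  0.086] [107. 114. 116.]
side jar 0.82 [365.2, 209.2, 24.8, 44.4] [0.675 0.055 0.058] [0.655 0.047 0.003] [0.7   0.092 0.092] [133. 138. 136.]
side jar 0.72 [218.2, 184.8, 127.9, 91.2] [0.482 0.047 0.065] [ 0.346 -0.044  0.025] [0.608 0.22  0.075] [91. 90. 90.]
side bowl 0.59 [312.0, 164.3, 49
[... 368 characters left out ...]
.9, 22.5] [ 0.504 -0.15   0.013] [ 0.48  -0.205  0.001] [ 0.529 -0.093  0.025] [ 55.  79. 102.]
top wedge 0.81 [468.0, 283.6, 41.8, 59.5] [ 0.396 -0.31   0.014] [ 0.341 -0.347  0.002] [ 0.446 -0.275  0.025] [ 75.  57. 112.]
top mug 0.88 [368.0, 293.3, 50.3, 43.9] [ 0.39  -0.105  0.009] [ 0.356 -0.143  0.001] [ 0.428 -0.059  0.087] [68. 71. 71.]
top mug 0.33 [383.6, 246.5, 59.4, 25.1] [ 0.504 -0.151  0.013] [ 0.48  -0.207 -0.   ] [ 0.527 -0.091  0.025] [ 56.  79. 101.]
top jar 0.68 [298.3, 154.9, 19.0, 31.7] [0.671 0.073 0.088] [0.655 0.052 0.014] [0.698 0.094 0.093] [89. 90. 87.]
top bowl 0.8 [164.6, 174.9, 64.2, 63.5] [0.613 0.304 0.023] [0.551 0.239 0.002] [0.666 0.354 0.056] [75. 76. 73.]
```

Run:
```python
from h import *
d=np.load("top_d.npy");P=cloud("top",d)
def rect(m):
    q=P[m][:,:2]; (c,s,a)=cv2.minAreaRect((q*1000).astype(np.float32)); print(np.round(c,1),np.round(s,1),round(a,2)); return q
z=P[...,2]
x,y=P[...,0],P[...,1]
rect((z>.058)&(z<.07)&(x>.32)&(x<.64)&(y>-.05)&(y<.26)&(d>0))
m=(z>.005)&(z<.03)&(x>.465)&(x<.545)&(y>-.22)&(y<-.07)&(d>0)
q=rect(m)
A=np.c_[P[m][:,:2],np.ones(m.sum())];print("slope",np.linalg.lstsq(A,P[m][:,2],rcond=None)[0])
r=max((r for n in[0] for r in viewer.cut_out("top","wedge") if abs(r["bbox"][0]-384)<8),key=lambda r:r["p"])
rect(r["pixels"]&(d>0)&(z<.03))
```

```text
[478.6 115.6] [283.6 273. ] 79.89
[ 506.4 -145.5] [145.4  76.5] 88.38
slope [-0.02520097 -0.1550092   0.00322708]
[ 505.9 -148.9] [119.2  43.2] 81.04
```

View pics/top1.png

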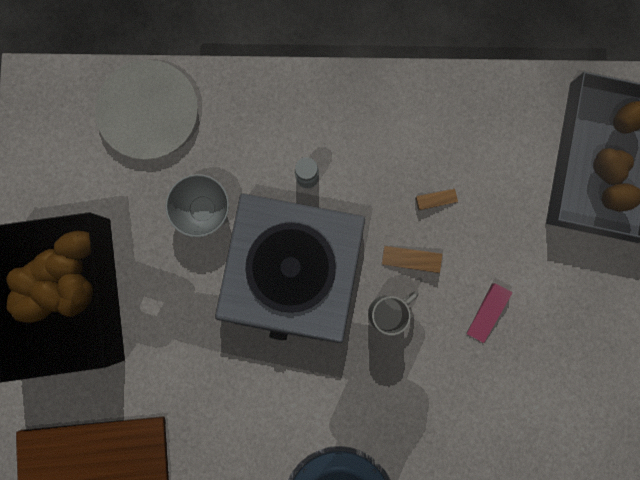

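View pics/side1.png

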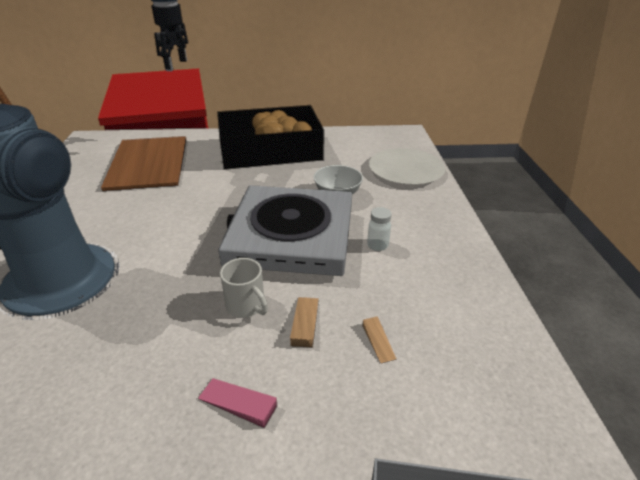

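Run:
```python
from h import *
K,R,t=cal("top"); C=-R.T@t
r=viewer.cut_out("top","hotplate")[0]; m=r["pixels"].astype(np.uint8)
d=np.load("top_d.npy");P=cloud("top",d);z=P[...,2]
m2=(m>0)&(z>.059)&(z<.08)&(d>0)
m2=cv2.morphologyEx(m2.astype(np.uint8),cv2.MORPH_OPEN,np.ones((7,7)))
v,u=np.nonzero(m2)
ray=np.c_[(u-K[0,2])/K[0,0],(v-K[1,2])/K[1,1],np.ones(len(u))]@R
W=C+ray*((.064-C[2])/ray[:,2])[:,None]
c,s,a=cv2.minAreaRect((W[:,:2]*1000).astype(np.float32)); print(np.round(c,1),np.round(s,1),a, C)
yaw=np.radians((a+45)%90-45); c=np.array(c)/1000
Rz=np.array([[np.cos(yaw),-np.sin(yaw)],[np.sin(yaw),np.cos(yaw)]])
for n,p in dict(short=(.09,-.09),entry=(.09,-.13)).items(): print(n,c+Rz@p)
w=np.array([.506,-.149]); wy=np.radians(81)
for k in(-.06,0,.06): print("wedge",k,Rz.T@(w+k*np.array([np.cos(wy),np.sin(wy)])-c))
print("yaw",np.degrees(yaw),"+y dir",Rz[:,1],"mug",Rz.T@(np.array([.391,-.105])-c))
```

```text
[483.  102.5] [258. 258.] 79.90543365478516 [0.43894954 0.0443229  1.11260713]
short [ 0.55587381 -0.00186217]
entry [ 0.54886287 -0.04124297]
wedge -0.06 [ 0.06783375 -0.30359071]
wedge 0 [ 0.06668759 -0.24360165]
wedge 0.06 [ 0.06554143 -0.1836126 ]
yaw -10.094566345214844 +y dir [0.17527336 0.98451981] mug [-0.05424421 -0.22043922]
```

{"api": "drive_tool", "payload": {
  "increments": [
    [0.0, [0.024, -0.032, 0], [0, 0, -0.1]],
    [0.0, [0.048, -0.064, 0], [0, 0, -0.2]],
    [0.0, [0.072, -0.096, 0], [0, 0, -0.3]],
    [0.0, [0.096, -0.128, 0], [0, 0, -0.4]],
    [0.0, [0.12, -0.16, 0], [0, 0, -0.5]]
  ]
}}

```text
t: 1.12
position: [0.2832, 0.4679, 0.2228]
tool_rot: [0.0, 0.37, 0.929, 0.0]
force: [-0.6, 0.7, 0.4]
finger_gap: 0.0253
gripper_force: 0.0
```

{"api": "drive_tool", "payload": {
  "increments": [
    [0.0, [0.02, -0.036, 0], [0, 0, -0.1]],
    [0.0, [0.04, -0.072, 0], [0, 0, -0.2]],
    [0.0, [0.06, -0.108, 0], [0, 0, -0.3]],
    [0.0, [0.08, -0.144, 0], [0, 0, -0.4]],
    [0.0, [0.1, -0.18, 0], [0, 0, -0.5]]
  ]
}}

```text
t: 1.53
position: [0.3832, 0.2876, 0.223]
tool_rot: [0.0, 0.588, 0.809, 0.0]
force: [1.0, 0.2, 0.1]
finger_gap: 0.0004
gripper_force: 0.0
```

{"api": "drive_tool", "payload": {
  "increments": [
    [0.0, [0.016, -0.038, 0], [0, 0, -0.1]],
    [0.0, [0.032, -0.076, 0], [0, 0, -0.2]],
    [0.0, [0.048, -0.114, 0], [0, 0, -0.3]],
    [0.0, [0.064, -0.152, 0], [0, 0, -0.4]],
    [0.0, [0.08, -0.19, 0], [0, 0, -0.494]]
  ]
}}

```text
t: 1.95
position: [0.463, 0.0974, 0.2231]
tool_rot: [0.0, 0.768, 0.64, 0.0]
force: [1.0, -0.1, 0.5]
finger_gap: -0.0002
gripper_force: 0.0
```

{"api": "drive_tool", "payload": {
  "increments": [
    [0.0, [0.005, -0.038, 0], [0, 0, 0]],
    [0.0, [0.01, -0.076, 0], [0, 0, 0]],
    [0.0, [0.016, -0.114, 0], [0, 0, 0]],
    [0.0, [0.021, -0.152, 0], [0, 0, 0]],
    [0.0, [0.027, -0.19, 0], [0, 0, 0]]
  ]
}}

```text
t: 2.37
position: [0.4895, -0.0926, 0.223]
tool_rot: [0.0, 0.767, 0.642, 0.0]
force: [0.7, 0.6, 0.1]
finger_gap: 0.0001
gripper_force: 0.0
```

{"api": "drive_tool", "payload": {
  "increments": [
    [0.0, [0, -0.04, 0], [0, 0, 0]],
    [0.0, [0, -0.08, 0], [0, 0, 0]],
    [0.0, [0, -0.12, 0], [0, 0, 0]],
    [0.0, [-0.001, -0.161, 0], [0, 0, 0]],
    [0.0, [-0.001, -0.166, -0.03], [0, 0, 0]]
  ]
}}

```text
t: 2.78
position: [0.4913, -0.265, 0.1992]
tool_rot: [0.007, 0.768, 0.64, 0.001]
force: [0.3, -0.9, 1.8]
finger_gap: 0.0004
gripper_force: 0.0
```

{"api": "drive_tool", "payload": {
  "increments": [
    [0.0, [0, 0, -0.04], [0, 0, 0]],
    [0.0, [0, 0, -0.08], [0, 0, 0]],
    [0.0, [0, 0, -0.12], [0, 0, 0]],
    [0.0, [0, 0, -0.15], [0, 0, 0]],
    [0.0, [0, 0, -0.171], [0, 0, 0]]
  ]
}}

```text
t: 3.2
position: [0.4868, -0.2553, 0.0182]
tool_rot: [-0.002, 0.767, 0.642, -0.0]
force: [-0.8, 0.7, -0.3]
finger_gap: -0.0001
gripper_force: 0.0
```

Run:
```python
from h import *
s=bot.observe(); print(s["t"],s["position"],s["force"])
im,d=viewer.read_camera("side"); cv2.imwrite("pics/side2.png",cv2.resize(im[220:420,180:440],None,fx=3,fy=3))
```

```text
3.2 [ 0.48676572 -0.25532997  0.01817285] [-0.84501259  0.68837716 -0.29317966]
```

View pics/side2.png

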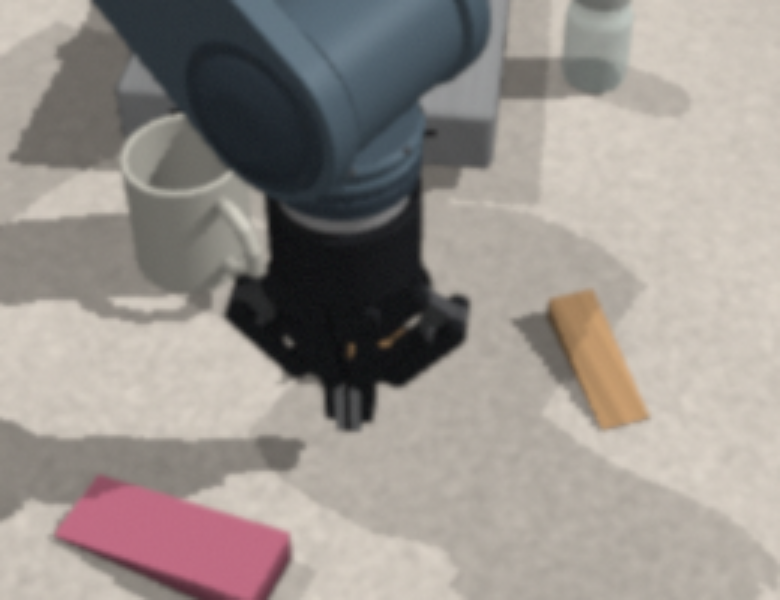

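Run:
```python
from h import *
a=np.radians(-10.1);c=np.array([.483,.1025]);Rz=np.array([[np.cos(a),-np.sin(a)],[np.sin(a),np.cos(a)]])
for n in("side","top"):
    d=np.load(n+"_d.npy");P=cloud(n,d);H=(P[...,:2]-c)@Rz;z=P[...,2]
    m=(d>0)&(z>.02)&(z<.1)&(H[...,0]>-.11)&(H[...,0]<.03)&(H[...,1]<-.16)&(H[...,1]>-.29)
    print("mug",n,np.percentile(H[m],[.5,99.5],axis=0).round(3).tolist())
im,d=viewer.read_camera("side");P=cloud("side",d);H=(P[...,:2]-c)@Rz;z=P[...,2]
for lo in np.arange(.0,.16,.015):
    m=(d>0)&(z>lo+.004)&(z<lo+.019)&(H[...,0]>-.0)&(H[...,0]<.16)&(H[...,1]<-.30)&(H[...,1]>-.45)
    if m.sum(): print(round(lo+.004,3),m.sum(),np.percentile(H[m],[1,99],axis=0).round(3).tolist())
print((np.array(bot.observe()["position"][:2])-c)@Rz)
```

```text
mug side [[-0.093, -0.263], [-0.003, -0.176]]
mug top [[-0.094, -0.259], [-0.002, -0.174]]
0.004 207 [[0.0, -0.45], [0.088, -0.377]]
0.019 464 [[0.003, -0.45], [0.072, -0.306]]
0.034 99 [[0.052, -0.363], [0.079, -0.348]]
0.049 100 [[0.052, -0.363], [0.079, -0.343]]
0.064 242 [[0.032, -0.365], [0.098, -0.341]]
0.079 372 [[0.022, -0.368], [0.11, -0.339]]
0.094 383 [[0.011, -0.369], [0.122, -0.343]]
0.109 626 [[0.005, -0.371], [0.127, -0.34]]
0.124 325 [[0.018, -0.372], [0.112, -0.346]]
0.139 67 [[0.027, -0.387], [0.105, -0.346]]
0.154 340 [[0.033, -0.39], [0.103, -0.356]]
[ 0.06529132 -0.35092735]
```

{"api": "drive_tool", "payload": {
  "increments": [
    [0.0, [0.006, 0.014, 0.002], [0, 0, 0]],
    [0.0, [0.008, 0.026, 0.002], [0, 0, 0]],
    [0.0, [0.009, 0.034, 0.002], [0, 0, 0]],
    [0.0, [0.011, 0.042, 0.002], [0, 0, 0]],
    [0.0, [0.012, 0.05, 0.002], [0, 0, 0]]
  ]
}}

```text
t: 3.72
position: [0.5013, -0.2061, 0.0248]
tool_rot: [0.001, 0.766, 0.642, 0.0]
force: [0.1, -0.7, 0.1]
finger_gap: -0.0001
gripper_force: 0.0
```

{"api": "drive_tool", "payload": {
  "increments": [
    [0.0, [0.0015, 0.009, 0], [0, 0, 0]],
    [0.0, [0.003, 0.018, 0], [0, 0, 0]],
    [0.0, [0.005, 0.027, 0], [0, 0, 0]],
    [0.0, [0.0065, 0.036, 0], [0, 0, 0]],
    [0.0, [0.008, 0.045, 0], [0, 0, 0]]
  ]
}}

```text
t: 4.13
position: [0.5087, -0.1607, 0.0236]
tool_rot: [-0.0, 0.766, 0.642, -0.0]
force: [0.1, -0.2, -0.0]
finger_gap: 0.0
gripper_force: 0.0
```

```bash
cat > w.py <<'E'
from h import *
a=np.radians(-10.1);c=np.array([.483,.1025]);Rz=np.array([[np.cos(a),-np.sin(a)],[np.sin(a),np.cos(a)]])
s=bot.observe();print(s["t"],s["position"],s["force"],(np.array(s["position"][:2])-c)@Rz)
for n in("top","side"):
    im,d=viewer.read_camera(n);P=cloud(n,d);z=P[...,2];H=(P[...,:2]-c)@Rz
    for r in viewer.cut_out(n,"wedge"):
        m=r["pixels"]&(d>0)&(z<.03)&(H[...,0]>0)&(H[...,0]<.12)&(H[...,1]<-.1)&(H[...,1]>-.32)
        if m.sum()>40:
            R=cv2.minAreaRect((H[m]*1000).astype(np.float32));print(n,round(r["p"],2),np.round(R[0],1),np.round(R[1],1),round(R[2],1),np.percentile(H[m],[1,99],axis=0).round(3).tolist())
import sys
if len(sys.argv)>1: cv2.imwrite(sys.argv[1],cv2.resize(im[180:380,200:460],None,fx=3,fy=3))
E
python3 w.py
```

```text
4.1333 [ 0.50866695 -0.16069196  0.02364464] [ 0.10502274 -0.2348593  -0.01350985] [ 0.0714243  -0.25461219]
top 0.86 [  65.4 -203.2] [42.4 39.2] 1.0 [[0.044, -0.222], [0.086, -0.184]]
side 0.95 [  64.5 -253.3] [ 41.4 106.7] 3.9 [[0.043, -0.306], [0.086, -0.207]]
```

```bash
python3 w.py pics/side3.png
```

```text
4.3333 [ 0.50866116 -0.16143441  0.02369242] [-0.36972472 -0.53752402  0.69963897] [ 0.07154881 -0.25534415]
top 0.91 [  65.8 -203.7] [42.9 40.2] 3.8 [[0.045, -0.222], [0.086, -0.184]]
side 0.93 [  64.3 -255. ] [ 42.5 104.1] 2.1 [[0.045, -0.306], [0.087, -0.211]]
```

View pics/side3.png

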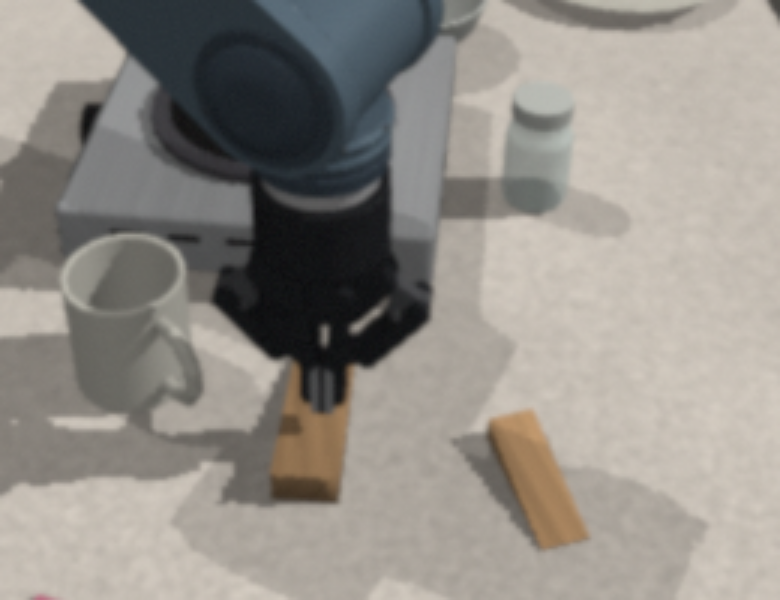

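Run:
```python
from h import *
im,d=viewer.read_camera("side");P=cloud("side",d)
a=np.radians(-10.1);c=np.array([.483,.1025]);Rz=np.array([[np.cos(a),-np.sin(a)],[np.sin(a),np.cos(a)]])
for v in range(300,325,2): print(v,im[v,307],P[v,307].round(3),((P[v,307,:2]-c)@Rz).round(3))
```

```text
300 [16 17 16] [ 0.508 -0.164  0.071] [ 0.071 -0.258]
302 [29 29 29] [ 0.508 -0.169  0.07 ] [ 0.072 -0.262]
304 [45 46 46] [ 0.508 -0.174  0.07 ] [ 0.073 -0.267]
306 [43 43 42] [ 0.508 -0.173  0.065] [ 0.073 -0.267]
308 [43 44 44] [ 0.508 -0.173  0.06 ] [ 0.073 -0.267]
310 [45 44 44] [ 0.508 -0.173  0.055] [ 0.073 -0.267]
312 [45 46 45] [ 0.508 -0.171  0.048] [ 0.072 -0.265]
314 [47 46 46] [ 0.507 -0.175  0.047] [ 0.073 -0.269]
316 [46 48 50] [ 0.507 -0.174  0.04 ] [ 0.072 -0.267]
318 [ 73 101 128] [ 0.508 -0.155  0.015] [ 0.07  -0.249]
320 [ 83 115 146] [ 0.508 -0.16   0.015] [ 0.07  -0.254]
322 [ 82 115 146] [ 0.507 -0.167  0.017] [ 0.071 -0.261]
324 [ 83 117 148] [ 0.507 -0.171  0.017] [ 0.072 -0.265]
```

{"api": "drive_tool", "payload": {
  "increments": [
    [0.0, [-0.005, -0.023, 0.0], [0, 0, 0]],
    [0.0, [-0.01, -0.046, 0.0], [0, 0, 0]],
    [0.0, [-0.016, -0.07, 0.0], [0, 0, 0]],
    [0.0, [-0.0215, -0.093, 0], [0, 0, 0]],
    [0.0, [-0.0215, -0.093, 0], [0, 0, 0]]
  ]
}}

```text
t: 5.0
position: [0.4868, -0.2587, 0.0243]
tool_rot: [0.001, 0.768, 0.641, -0.0]
force: [-0.1, -0.2, 0.2]
finger_gap: -0.0002
gripper_force: 0.0
```

{"api": "drive_tool", "payload": {
  "increments": [
    [0.0, [0, 0, -0.006], [0, 0, 0]],
    [0.0, [0, 0, -0.012], [0, 0, 0]],
    [0.0, [0, 0, -0.016], [0, 0, 0]],
    [0.0, [0, 0, -0.02], [0, 0, 0]],
    [0.0, [0, 0, -0.02], [0, 0, 0]]
  ]
}}

```text
t: 5.42
position: [0.4864, -0.2532, 0.0022]
tool_rot: [-0.001, 0.766, 0.643, -0.0]
force: [-0.7, 0.3, 0.4]
finger_gap: -0.0003
gripper_force: 0.0
```

```bash
python3 w.py
python3 - <<'E'
from h import *
im,d=viewer.read_camera("side");P=cloud("side",d)
K,R,t=cal("side");p=bot.observe()["position"]; q=R@(np.array(p)+[0,0,.014])+t; u,v=(K@q)[:2]/q[2];print(u,v)
u=int(u+.5)
for v in range(int(v)-14,int(v)+22,2): print(v,im[v,u],P[v,u].round(3))
E
```

```text
5.4167 [ 0.48639474 -0.25322324  0.00224965] [-0.68832247  0.33528507  0.37761559] [ 0.06572415 -0.34961533]
top 0.98 [  65.8 -243. ] [ 41.4 118.7] 1.1 [[0.045, -0.3], [0.085, -0.185]]
side 0.42 [ 100.6 -130.5] [ 6.7 37.6] 87.6 [[0.082, -0.132], [0.119, -0.127]]
297.0035698904652 362.183350863244
348 [21 20 16] [ 0.488 -0.251  0.05 ]
350 [22 21 22] [ 0.488 -0.256  0.051]
352 [21 18 19] [ 0.488 -0.267  0.06 ]
354 [43 42 42] [ 0.488 -0.264  0.051]
356 [67 67 65] [ 0.488 -0.265  0.048]
358 [65 64 64] [ 0.488 -0.266  0.044]
360 [60 59 59] [ 0.488 -0.265  0.037]
362 [61 60 61] [ 0.487 -0.266  0.033]
364 [58 57 57] [ 0.487 -0.266  0.028]
366 [56 55 56] [ 0.487 -0.265  0.021]
368 [ 96  99 102] [ 0.487 -0.263  0.014]
370 [159 167 174] [ 0.487 -0.258  0.002]
372 [162 170 177] [ 0.487 -0.261 -0.   ]
374 [162 171 177] [ 0.487 -0.267  0.003]
376 [165 174 182] [ 0.487 -0.27   0.001]
378 [167 177 183] [ 0.487 -0.273  0.   ]
380 [171 180 187] [ 0.486 -0.278  0.002]
382 [167 176 183] [ 0.486 -0.281  0.001]
```

{"api": "drive_tool", "payload": {
  "increments": [
    [0.0, [0.002, 0, -0.004], [0, 0, 0]],
    [0.0, [0.003, 0.005, -0.008], [0, 0, 0]],
    [0.0, [0.005, 0.014, -0.008], [0, 0, 0]],
    [0.0, [0.0065, 0.024, -0.008], [0, 0, 0]],
    [0.0, [0.008, 0.034, -0.008], [0, 0, 0]]
  ]
}}

```text
t: 6.08
position: [0.495, -0.2194, -0.0045]
tool_rot: [-0.0, 0.766, 0.642, -0.0]
force: [-0.2, -4.5, -0.4]
finger_gap: -0.0001
gripper_force: 0.4
```

{"api": "drive_tool", "payload": {
  "increments": [
    [0.0, [0.0015, 0.008, 0], [0, 0, 0]],
    [0.0, [0.003, 0.016, 0], [0, 0, 0]],
    [0.0, [0.0043, 0.024, 0], [0, 0, 0]],
    [0.0, [0.0057, 0.032, 0], [0, 0, 0]],
    [0.0, [0.007, 0.04, 0], [0, 0, 0]]
  ]
}}

```text
t: 6.5
position: [0.5023, -0.1798, -0.0042]
tool_rot: [0.0, 0.766, 0.642, 0.0]
force: [0.1, 0.1, -0.4]
finger_gap: -0.0
gripper_force: 0.2
```

```bash
python3 w.py pics/side4.png
```

```text
6.5 [ 0.50226273 -0.17983117 -0.00421692] [ 0.0961873   0.05364317 -0.41937031] [ 0.06847572 -0.2745779 ]
top 0.8 [  69.3 -193.5] [ 43.3 100.6] 0.3 [[0.048, -0.241], [0.088, -0.144]]
```

View pics/side4.png

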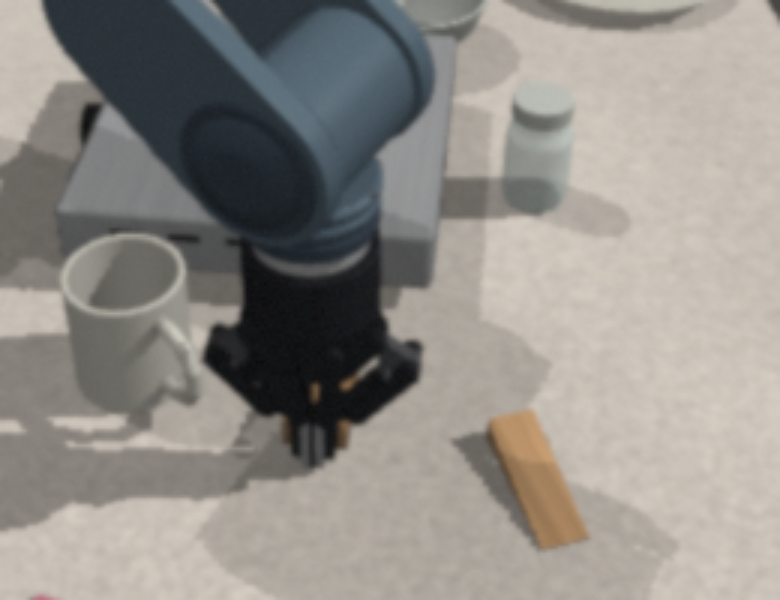

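{"api": "drive_tool", "payload": {
  "increments": [
    [0.0, [0.0015, 0.009, 0], [0, 0, 0]],
    [0.0, [0.0033, 0.018, 0], [0, 0, 0]],
    [0.0, [0.0048, 0.027, 0], [0, 0, 0]],
    [0.0, [0.0064, 0.036, 0], [0, 0, 0]],
    [0.0, [0.008, 0.045, 0], [0, 0, 0]]
  ]
}}

```text
t: 7.12
position: [0.5103, -0.1347, -0.0042]
tool_rot: [0.0, 0.766, 0.642, 0.0]
force: [0.1, -1.8, 0.4]
finger_gap: 0.0001
gripper_force: 0.5
```

{"api": "drive_tool", "payload": {
  "increments": [
    [0.0, [0.0009, 0.005, 0], [0, 0, 0]],
    [0.0, [0.0018, 0.01, 0], [0, 0, 0]],
    [0.0, [0.0025, 0.014, 0], [0, 0, 0]],
    [0.0, [0.0032, 0.018, 0], [0, 0, 0]],
    [0.0, [0.0039, 0.022, 0], [0, 0, 0]]
  ]
}}

```text
t: 7.53
position: [0.514, -0.1133, -0.0044]
tool_rot: [-0.0, 0.767, 0.642, -0.0]
force: [0.0, -1.2, 1.0]
finger_gap: -0.0001
gripper_force: 0.3
```

{"api": "drive_tool", "payload": {
  "increments": [
    [0.0, [0.0004, 0.002, 0], [0, 0, 0]],
    [0.0, [0.0007, 0.004, 0], [0, 0, 0]],
    [0.0, [0.001, 0.0055, 0], [0, 0, 0]],
    [0.0, [0.001, 0.006, 0], [0, 0, 0]]
  ]
}}

```text
t: 7.87
position: [0.5149, -0.1075, -0.0044]
tool_rot: [-0.0, 0.767, 0.642, -0.0]
force: [0.2, -0.2, -0.6]
finger_gap: 0.0001
gripper_force: 0.2
```

{"api": "drive_tool", "payload": {
  "increments": [
    [0.0, [0.0002, 0.001, 0], [0, 0, 0]],
    [0.0, [0.0004, 0.002, 0], [0, 0, 0]],
    [0.0, [0.0004, 0.002, 0], [0, 0, 0]]
  ]
}}

```text
t: 8.12
position: [0.5153, -0.1055, -0.0044]
tool_rot: [-0.0, 0.767, 0.642, 0.0]
force: [0.2, 0.1, 0.2]
finger_gap: -0.0
gripper_force: 0.0
```

{"api": "drive_tool", "payload": {
  "increments": [
    [0.0, [0.0002, 0.001, 0], [0, 0, 0]],
    [0.0, [0.0004, 0.002, 0], [0, 0, 0]],
    [0.0, [0.0004, 0.002, 0], [0, 0, 0]]
  ]
}}

```text
t: 8.37
position: [0.5158, -0.104, -0.0043]
tool_rot: [0.0, 0.766, 0.642, -0.0]
force: [-0.8, -3.1, -1.0]
finger_gap: -0.0002
gripper_force: 1.7
```

{"api": "drive_tool", "payload": {
  "increments": [
    [0.0, [0.0002, 0.001, 0], [0, 0, 0]],
    [0.0, [0.0002, 0.001, 0], [0, 0, 0]]
  ]
}}

```text
t: 8.53
position: [0.5159, -0.1037, -0.0043]
tool_rot: [0.001, 0.766, 0.642, -0.001]
force: [-1.1, -6.4, -1.7]
finger_gap: -0.0001
gripper_force: 3.3
```

```bash
python3 w.py pics/side5.png
```

```text
8.5333 [ 0.5159312  -0.10368188 -0.0043306 ] [-1.12568564 -6.44540767 -1.65081793] [ 0.06857832 -0.19721168]
top 0.57 [  68.1 -141.4] [41.6 17.3] 1.6 [[0.048, -0.149], [0.087, -0.133]]
```

View pics/side5.png

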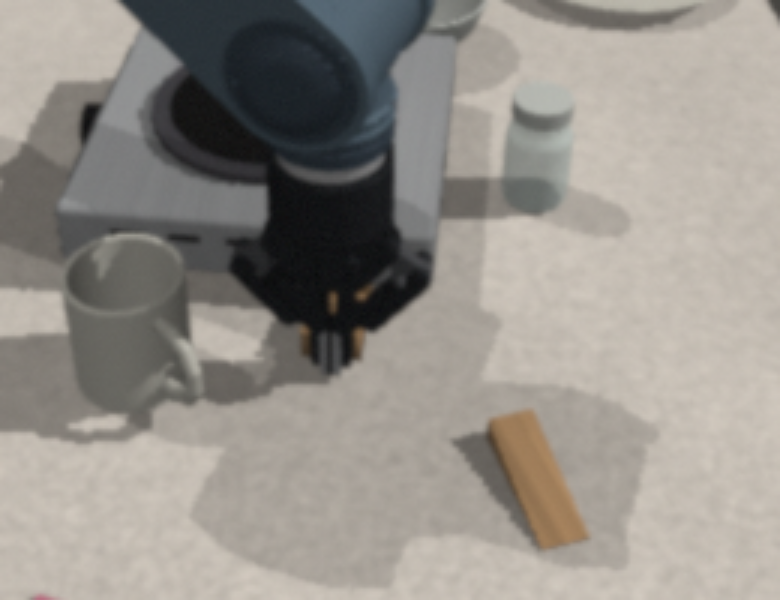

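{"api": "drive_tool", "payload": {
  "increments": [
    [0.0, [-0.002, -0.01, 0], [0, 0, 0]],
    [0.0, [-0.005, -0.03, 0], [0, 0, 0]],
    [0.0, [-0.005, -0.03, 0.035], [0, 0, 0]],
    [0.0, [-0.005, -0.03, 0.075], [0, 0, 0]],
    [0.0, [-0.005, -0.03, 0.105], [0, 0, 0]]
  ]
}}

```text
t: 9.15
position: [0.5112, -0.1332, 0.1027]
tool_rot: [0.0, 0.767, 0.642, 0.001]
force: [0.7, -1.6, 1.3]
finger_gap: 0.0001
gripper_force: 0.0
```

{"api": "drive_tool", "payload": {
  "increments": [
    [0.0, [0.006, 0.028, 0], [0, 0, 0]],
    [0.0, [0.014, 0.063, 0], [0, 0, 0]],
    [0.0, [0.025, 0.1, 0], [0, 0, 0]],
    [0.0, [0.037, 0.133, 0], [0, 0, 0]],
    [0.0, [0.037, 0.133, 0], [0, 0, 0]]
  ]
}}

```text
t: 9.57
position: [0.5489, 0.0049, 0.101]
tool_rot: [-0.0, 0.765, 0.644, 0.001]
force: [0.2, -0.0, -0.2]
finger_gap: 0.0
gripper_force: 0.0
```

{"api": "drive_tool", "payload": {
  "increments": [
    [0.0, [0, 0, -0.012], [0, 0, 0]],
    [0.0, [0, 0, -0.024], [0, 0, 0]],
    [0.0, [0, 0, -0.034], [0, 0, 0]],
    [0.0, [0, 0, -0.04], [0, 0, 0]],
    [0.0, [0, 0, -0.04], [0, 0, 0]]
  ]
}}

```text
t: 9.98
position: [0.5459, -0.0003, 0.058]
tool_rot: [-0.002, 0.767, 0.642, -0.002]
force: [0.3, 0.0, -1.0]
finger_gap: 0.0001
gripper_force: 0.0
```

{"api": "drive_tool", "payload": {
  "increments": [
    [0.0, [0, 0, -0.002], [0, 0, 0]],
    [0.0, [0, 0, -0.004], [0, 0, 0]],
    [0.0, [0, 0, -0.006], [0, 0, 0]],
    [0.0, [0, 0, -0.008], [0, 0, 0]],
    [0.0, [0, 0, -0.008], [0, 0, 0]]
  ]
}}

```text
t: 10.4
position: [0.5485, -0.0001, 0.0553]
tool_rot: [0.0, 0.766, 0.642, -0.001]
force: [-8.3, -0.7, 15.7]
finger_gap: 0.0001
gripper_force: 8.2
```

{"api": "drive_tool", "payload": {
  "increments": [
    [0.0, [0, 0, -0.001], [0, 0, 0]],
    [0.0, [0, 0, -0.002], [0, 0, 0]],
    [0.0, [0, 0, -0.002], [0, 0, 0]]
  ]
}}

```text
t: 10.65
position: [0.5487, -0.0002, 0.0551]
tool_rot: [-0.0, 0.766, 0.643, -0.001]
force: [-14.7, -0.0, 30.5]
finger_gap: 0.0001
gripper_force: 14.7
```

{"api": "drive_tool", "payload": {
  "increments": [
    [0.0, [0, 0, 0.0025], [0, 0, 0]],
    [0.0, [0, 0, 0.0025], [0, 0, 0]],
    [0.0, [0, 0, 0.0025], [0, 0, 0]],
    [0.0, [0, 0, 0.0025], [0, 0, 0]],
    [0.0, [0, 0, 0.0025], [0, 0, 0]]
  ]
}}

```text
t: 11.07
position: [0.5494, 0.0001, 0.0554]
tool_rot: [0.001, 0.766, 0.642, 0.001]
force: [-4.2, 0.5, 12.6]
finger_gap: 0.0002
gripper_force: 5.9
```

```bash
cat > lv.py <<'E'
from h import *
a=np.radians(-10.1);c=np.array([.483,.1025]);Rz=np.array([[np.cos(a),-np.sin(a)],[np.sin(a),np.cos(a)]])
s=bot.observe();print(s["t"],s["position"],s["force"])
def pl(n,d):
    P=cloud(n,d);z=P[...,2];H=(P[...,:2]-c)@Rz
    m=(d>0)&(abs(H)<.12).all(-1)&(np.hypot(*np.moveaxis(H,-1,0))>.1)&(abs(z-.064)<.006)
    A=np.c_[H[m],np.ones(m.sum())];k=np.linalg.lstsq(A,z[m],rcond=None)[0]
    for _ in range(4):
        g=abs(A@k-z[m])<.002;k=np.linalg.lstsq(A[g],z[m][g],rcond=None)[0]
    print(n,k.round(4),g.sum())
for n in("top","side"):
    pl(n,np.load(n+"_d.npy")); pl(n,viewer.read_camera(n)[1])
E
python3 lv.py
```

```text
11.0667 [5.49372096e-01 6.27699302e-05 5.53845866e-02] [-4.19721119  0.54723865 12.55740065]
top [0.0001 0.0001 0.0638] 4554
top [ 0.0006 -0.0035  0.064 ] 2410
side [0.0007 0.0009 0.0649] 2911
side [-0.0002  0.0004  0.0648] 2143
```

{"api": "drive_tool", "payload": {
  "increments": [
    [0.0, [0, 0, 0.0025], [0, 0, 0]],
    [0.0, [0, 0, 0.01], [0, 0, 0]],
    [0.0, [0, -0.0, 0.04], [0, 0, 0]],
    [0.0, [0, -0.0, 0.08], [0, 0, 0]],
    [0.0, [0, 0, 0.12], [0, 0, 0]]
  ]
}}

```text
t: 11.58
position: [0.5468, 0.0006, 0.1736]
tool_rot: [-0.001, 0.767, 0.642, -0.001]
force: [1.0, -0.4, 0.7]
finger_gap: 0.0005
gripper_force: 0.0
```

{"api": "drive_tool", "payload": {
  "increments": [
    [0.0, [0, -0.04, 0.01], [0, 0, 0]],
    [0.0, [0, -0.08, 0.02], [0, 0, 0]],
    [0.0, [0, -0.12, 0.03], [0, 0, 0]],
    [0.0, [0, -0.16, 0.04], [0, 0, 0]],
    [0.0, [0, -0.2, 0.05], [0, 0, 0]]
  ]
}}

```text
t: 12.0
position: [0.5476, -0.2013, 0.224]
tool_rot: [0.0, 0.766, 0.642, 0.0]
force: [0.3, -0.4, -0.1]
finger_gap: 0.0002
gripper_force: 0.0
```

{"api": "drive_tool", "payload": {
  "increments": [
    [0.0, [0, -0.04, 0], [0, 0, 0]],
    [0.0, [0, -0.08, 0], [0, 0, 0]],
    [0.0, [0, -0.12, 0], [0, 0, 0]],
    [0.0, [0, -0.12, 0], [0, 0, 0]]
  ]
}}

```text
t: 12.33
position: [0.5469, -0.3261, 0.2233]
tool_rot: [0.001, 0.768, 0.64, -0.001]
force: [-0.1, 0.7, 0.2]
finger_gap: -0.0002
gripper_force: 0.0
```

```bash
python3 lv.py; python3 w.py
python3 - <<'E'
from h import *
im,d=viewer.read_camera("top"); cv2.imwrite("pics/top6.png",im)
E
```

```text
12.3333 [ 0.54694358 -0.32614487  0.22326707] [-0.10934475  0.67536893  0.18536616]
top [0.0001 0.0001 0.0638] 4554
top [ 0.0006 -0.0002  0.0639] 4594
side [0.0007 0.0009 0.0649] 2911
side [0.0011 0.0009 0.0649] 1559
12.4333 [ 0.54744348 -0.32093166  0.222847  ] [-0.92942852  0.95912586  1.11575006] [ 0.13770063 -0.40556858]
top 0.89 [  67.2 -161. ] [39.7 55.7] 0.3 [[0.048, -0.185], [0.086, -0.134]]
side 0.92 [  67.1 -156.7] [40.  64.2] 0.1 [[0.048, -0.188], [0.087, -0.126]]
```

View pics/top6.png

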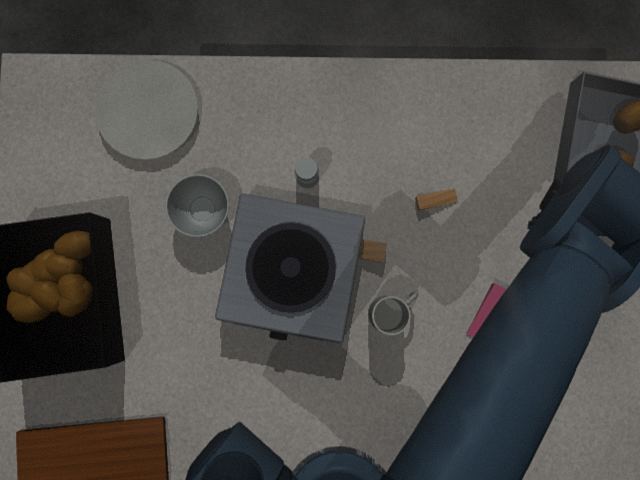

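The wedge (pixel 373,251) is about 63 mm under the hotplate. The hotplate (290,267) is level and has not moved, and the mug, bowl and jar are untouched.

```bash
python3 -c "
from plant import bot
print(bot.hand_in())"
```

```text
the job is handed in; nothing more can be done
None
```

The job is handed in (no verdict returned): the wedge is snug with its thin end about 63 mm under the footless corner, which gave under 1 mm when pressed at about 12 N (briefly 30 N, an overshoot), and the hotplate stands level where it was.

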